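Lock the marker clamp with its pin through a hidden hole

TASK

Lock the marker clamp: lift the locking pin out of its holder by the bare steel shank, lay it down flat on the table and let go, then take it again by its square handle. Put the pin's tip level through the slot in the clamp's front cover and, without forcing it, feel along the bar behind for the hidden hole until the tip drops in; push the pin home until its handle sits against the cover, and let go. Do not shift the bottle, weight, tape or screwdriver.

Things in the scene. Friction and masses are not known exactly. Their poses are not given: they have to be found in the camera images.
- lock_pin: locking pin, 132 mm long, 110 to 175 g: square black grooved handle 70 long, 28 x 28 mm, and on its front a round steel shank 62 long, 14 mm in diameter. Origin: centre of the handle's underside; x runs along the pin to the tip, z up; the axis is 14 mm above the origin. It balances inside the handle, so it lies flat on a level face, shank clear of it. Starts in its holder, tip sticking out
- pin_handle (a point): centre of the pin's handle, on the axis
- pin_shank (a point): point on the axis of the bare shank, 25 mm in front of the handle (60 mm ahead of the handle's centre)
- pin_tip (a point): centre of the pin's tip, on the axis, 97 mm ahead of the handle's centre. The last 12 mm of the shank taper to a flat end of 7 mm diameter
- pin_holder: fixed aluminium trough, 84 x 46 mm, 62 high, on a foot 100 x 64 mm. Origin: centre of its underside; x points to its front. Floor 30 mm up; the walls stand 3 mm from the handle's sides and higher than it, so the handle cannot be taken there. The shank sticks out in front, axis 44 mm above the table. Open at the top: the pin lifts straight out (35 mm)
- marker_clamp: fixed grey clamp housing, 146 wide (y), 76 deep (x), 86 mm high, a wooden marker nest on top (to 98 mm), feet to 95 mm either side. Origin: middle of the lower front edge, in the cover's front face; x points into the housing, z up. Behind the cover stands a steel bar, its face 20 mm behind the cover's front face, 30 mm thick, with one straight hole 17 wide (y) and 19 mm high at slot height
- slot (a point): centre of the slot's mouth in the cover's front face, 55 mm up; axes as the clamp's. Slot 60 wide, 19 high, cover 8 mm thick. The hole in the bar behind lies anywhere along the slot, its centre up to 18 mm either side of the middle, unseen; elsewhere the bar stops the tip. Home: tip 62 mm behind the front face; let go, the pin stays, sagging a little
- bottle: bystander: dark ink bottle 44 x 44 x 90 mm; origin at the centre of its underside. Behind it, over the middle of the table, the filling machine's hoses hang down to 0.19 m above the table over x 0.46 to 0.61 m, y 0 to 0.21 m, and to 0.14 m farther back (x 0.59 to 0.66 m, y -0.03 to 0.23 m): they are rigid here; carry things past on the robot's side of them
- weight: bystander: brass check weight 28 mm wide, 46 mm high; origin at the centre of its underside
- tape: bystander: roll of masking tape lying flat, 103 mm across, 24 mm high; origin at the centre of its underside
- driver: bystander: screwdriver 209 mm long lying on the table; origin under its middle
Things that resemble listed ones, but are neither listed nor needed, are in the scene too. Several things have the shape of the lock_pin; the one meant has the colours described above.

How it is judged:
By the outcome, as a careful person would: the job done as asked, in the order asked, and still so for the second after the job is handed in, with the robot touching nothing.
It also fails if it takes over 72 s, if anything falls off the work surface, if the arm or the gripper's body presses on something with over 40 N, if the wrist force passes 120 N, or if a joint passes its speed limit or range.

ROBOT

A 7-joint arm with a two-finger parallel gripper is mounted at the origin on a cart in front of the work surface, level with it; the furniture and walls round the work are solid. World frame = base frame: x ahead of the robot, y to its left, z up, the work surface at z = 0. Lengths are in mm, angles in rad, forces in N, time in s.
With the tool pointing down it reaches from about 400 to 925 mm from the base axis. Payload 5.6 kg.
Tool frame: the origin (TCP) lies at the very end of the fingers, on their centre line; the grasp point (between the pads) lies 19 mm behind it (ctrl.grip_point_offset is the distance from the TCP to the grasp point, in mm); z points along the fingers, y is the direction in which the jaws open and shut (so a half turn about z gives the same grasp; the last joint's range is limited). The gripper opens to 85 mm and grips with 20 to 120 N. Pads are 22 mm wide; open, the fingers measure 114 mm over their backs; the gripper's body (76 mm by 85 mm) begins 54 mm behind the grasp point. The pads swing forward as they close: fully open they stand 13 mm farther back than shut.
Start: joints at [1.102, 0.468, -0.012, 1.603, 0.006, 1.071, -0.056], TCP at [268.444, -591.985, 231.29] pointing down, gripper open.
Joint ranges: [-2.53, 2.53], [-0.31, 2.02], [-1.57, 1.55], [0.28, 2.44], [-1.29, 4.43], [0.15, 1.84], [-2.92, 2.92]. Speed limits (rad/s): [2.57, 2.57, 3.14, 3.14, 3.14, 3.14, 3.14].

INTERFACE

Orientations are given as a rotation vector (axis times angle).
In Python, from cell import ctrl, kinematics, capture, camera_info, ticket gives the robot as it stands. The module is installed in compiled form; this text tells all that it offers. Calls block until the motion is done:
- ctrl.goto(position, orientation): joint-space move of the TCP to a pose.
- ctrl.move_straight(position, orientation=None, speed=150): straight line of the TCP; orientation=None keeps the orientation; speed is the mean speed in mm/s.
- ctrl.move_joints(angles): joint-space move.
- ctrl.open_gripper() and ctrl.grab(grasp_force=None): open the fingers fully, or close them until they stop; grasp_force is the grip in N (None keeps the last).
- ctrl.pause(seconds).
- kinematics.ik(position, orientation): joint angles nearest the present ones, or None.
- ctrl.sense(): the state.
- capture(name): name is "scene" or "side" or "wrist"; returns the picture (384x512x3 uint8, blue, green, red); there is no depth.
- camera_info(name): a dict with "mtx" (3x3 intrinsics, pixels), "position" and "attitude" of the camera in the world. Camera axes: x right, y up, looking along -z (the intrinsics and any distortion apply to the point x, -y, -z); pixel columns grow to the right and rows downward; lengths in mm; the calibration is good to about 2 mm. A picture is of the moment at which its call begins: read the wrist's pose just before it. camera_info takes no time and is no camera call; for the wrist camera it gives the pose at the moment of the call.
A pose or a line that the arm cannot do raises ctrl.PlanningError and nothing moves.
- ticket.close_job(): hands the job in, once; it reports no verdict.
The state is a dict: "clock": time; "joint_pos": joint angles; "qd": joint speeds; "joint_efforts": joint torques, N m; "tcp_pos": TCP position; "tcp_rot": TCP orientation; "ft_force": force on the tool from outside, world axes, zero at the start; "ft_torque": the same for the moment, N m; "opening": finger opening in mm.
Only numpy, scipy, OpenCV 4.12 (cv2) and the standard library are available. Lean on these libraries where they do the work, as an engineer would, in place of code of your own. Each camera call takes 0.05 s, during which the arm holds its last target.

## Working session

There is one attempt and no reset: what is moved stays moved. The work goes in short steps, each a Python script; the robot and the scene stay as the last script left them, time stands still between calls to the robot, and variables do not carry over. Pictures are saved under pics/ and viewed, and the job is handed in when it is done.

```bash
mkdir -p pics; ls; python3 - <<'E'
from cell import ctrl, kinematics, capture, camera_info, ticket
import cv2
for n in ["scene","side","wrist"]:
    i=camera_info(n); print(n,i)
    cv2.imwrite(f"pics/{n}0.png",cv2.resize(capture(n),(800,600),interpolation=cv2.INTER_CUBIC))
s=ctrl.sense();print(s,ctrl.grip_point_offset)
E
```

```text
pics
scene {'mtx': array([[474.68718174,   0.        , 263.70636746],
       [  0.        , 474.68718174, 187.54565655],
       [  0.        ,   0.        ,   1.        ]]), 'position': array([-692.78963906, -871.32232348,  835.24717803]), 'attitude': array([ 1.01740773, -0.48394772, -0.83375101])}
side {'mtx': array([[494.71391921,   0.        , 258.90965403],
       [  0.        , 494.71391921, 194.60754896],
       [  0.        ,   0.        ,   1.        ]]), 'position': array([ 351.40834772, 1087.2947336 ,  948.86309393]), 'attitude': array([ 0.08022616, -1.26772008, -2.7411682 ])}
wrist {'mtx': array([[344.85593352,   0.        , 252.09990091],
       [  0.        , 344.85593352, 191.23562002],
       [  0.        ,   0.        ,   1.        ]]), 'position': array([ 337.79673818, -560.12708661,  372.60219675]), 'attitude': array([-0.26960268,  0.17405334, -1.13342057])}
{'clock': 0.15, 'joint_pos': array([ 1.10200806,  0.46819947, -0.01160881,  1.60341738,  0.00602331,
        1.07139481, -0.0562991 ]), 'qd': array([-7.08186724e-05, -2.35005942e-03, -1.95218640e-04, -3.06908731e-03,
        1.37102835e-03, -2.93537613e-04, -1.61984322e-03]), 'joint_efforts': array([ 7.50615636e-04, -5.32791567e+01,  2.14904035e-02, -2.51553994e+01,
        1.14834859e-02,  5.56415660e-03, -3.40998406e-05]), 'tcp_pos': array([ 268.23785613, -591.5981085 ,  230.53901602]), 'tcp_rot': array([-3.06938956e+00, -6.63433206e-01,  6.46058598e-04]), 'ft_force': array([-0.03747216, -0.03105072, -0.0375352 ]), 'ft_torque': array([ 0.00305819, -0.04640098, -0.00234112]), 'opening': 85.09112334303464} 18.700000000000003
```

View pics/scene0.png

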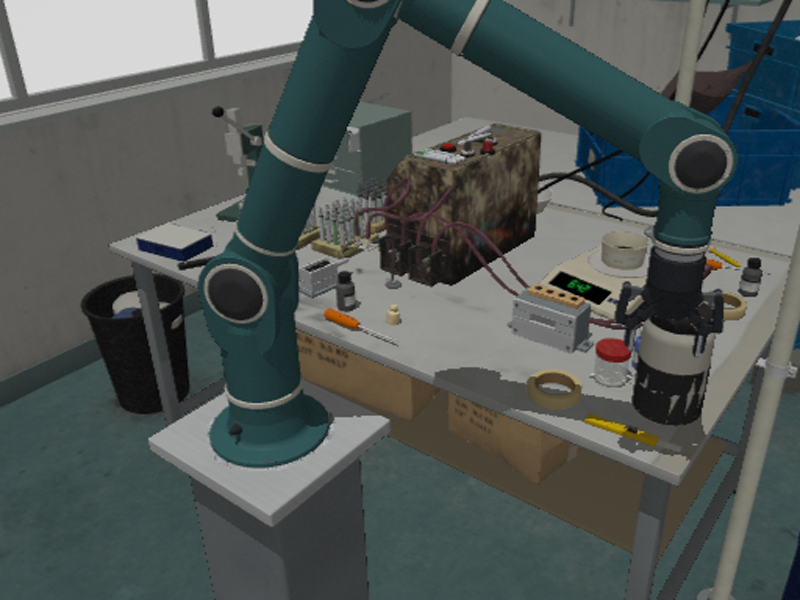

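View pics/side0.png

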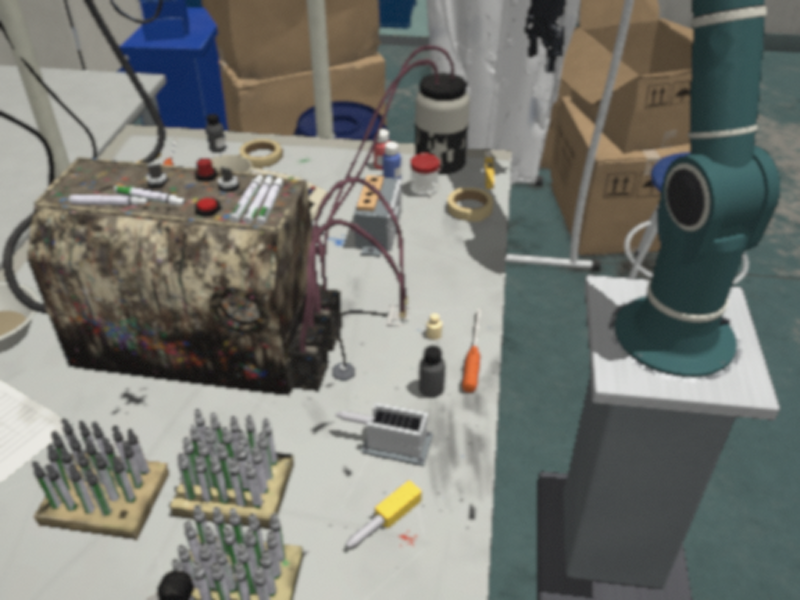

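View pics/wrist0.png

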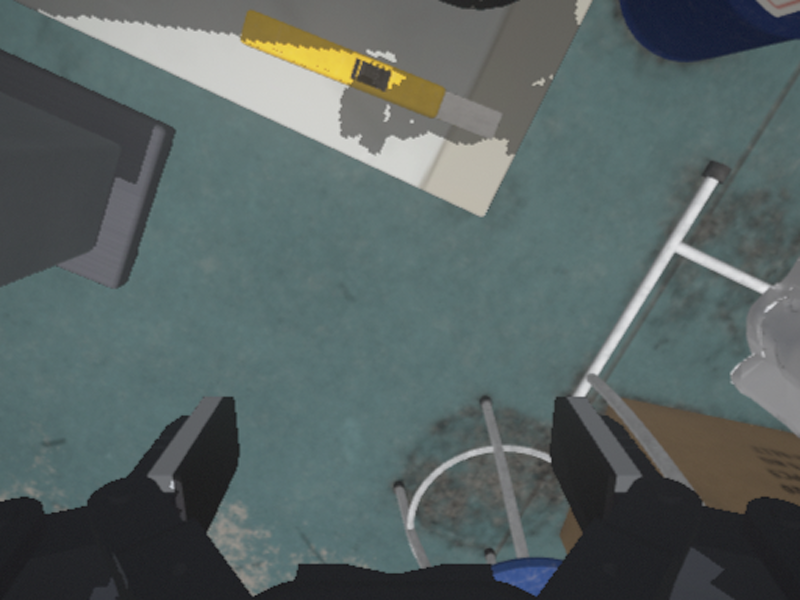

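The side view shows the holder at (397,435), with the shank pointing left to (340,416). There's a yellow-handled lookalike lying at (385,515). The clamp is at (380,215). Next I'll write helpers and take enlarged crops.

```bash
cat > h.py <<'E'
from cell import ctrl, kinematics, capture, camera_info, ticket
import cv2, numpy as np
from scipy.spatial.transform import Rotation as R
F=np.diag([1.,-1,-1])
def proj(info,P):
    P=np.atleast_2d(np.asarray(P,float))
    Rc=R.from_rotvec(info["attitude"]).as_matrix()
    c=(P-info["position"])@Rc@F
    u=c@info["mtx"].T
    return u[:,:2]/u[:,2:]
def back(info,uv,z):
    Rc=R.from_rotvec(info["attitude"]).as_matrix()
    d=Rc@F@np.linalg.inv(info["mtx"])@np.array([uv[0],uv[1],1.])
    t=(z-info["position"][2])/d[2]
    return info["position"]+t*d
def crop(img,name,x0,y0,x1,y1,k):
    c=img[int(y0):int(y1),int(x0):int(x1)]
    cv2.imwrite(f"pics/{name}.png",cv2.resize(c,None,fx=k,fy=k,interpolation=cv2.INTER_CUBIC))
def down(yaw): # tool z down, tool x at yaw
    c,s=np.cos(yaw),np.sin(yaw)
    return R.from_matrix(np.array([[c,s,0],[s,-c,0],[0,0,-1]])).as_rotvec()
E
python3 - <<'E'
from h import *
s=capture("side");c=capture("scene")
cv2.imwrite("pics/side_raw.png",s);cv2.imwrite("pics/scene_raw.png",c)
crop(s,"side_h",195,215,295,360,5.4/1.32)
crop(c,"scene_c",310,160,490,290,4.4)
crop(c,"scene_h",80,140,280,240,4)
crop(s,"side_c",200,80,330,160,6)
i=camera_info("side")
for n,uv in dict(hold=(397,450),ypin=(385,515),clamp=(370,240),bottle=(432,390)).items(): print(n,back(i,np.array(uv)*.64,0))
print(R.from_rotvec(ctrl.sense()["tcp_rot"]).as_matrix())
E
```

```text
hold [4.61342237e+02 3.28472927e+02 1.13686838e-13]
ypin [ 4.62080614e+02  4.47431692e+02 -1.13686838e-13]
clamp [ 594.70041752 -215.61248022    0.        ]
bottle [420.80401993 194.83239633   0.        ]
[[ 9.10733265e-01  4.12994865e-01 -4.02991881e-04]
 [ 4.12995055e-01 -9.10732984e-01  7.17977888e-04]
 [-7.04968179e-05 -8.20320000e-04 -9.99999661e-01]]
```

View pics/side_h.png

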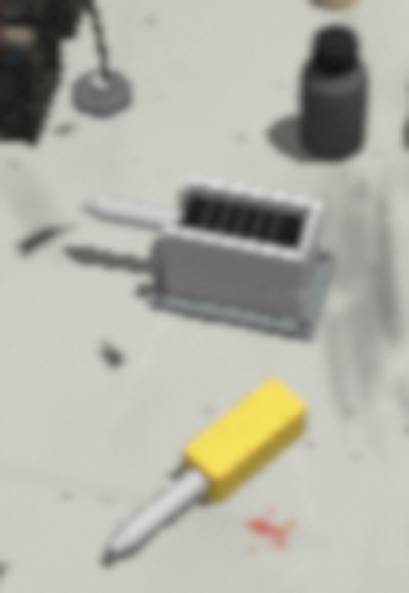

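View pics/scene_c.png

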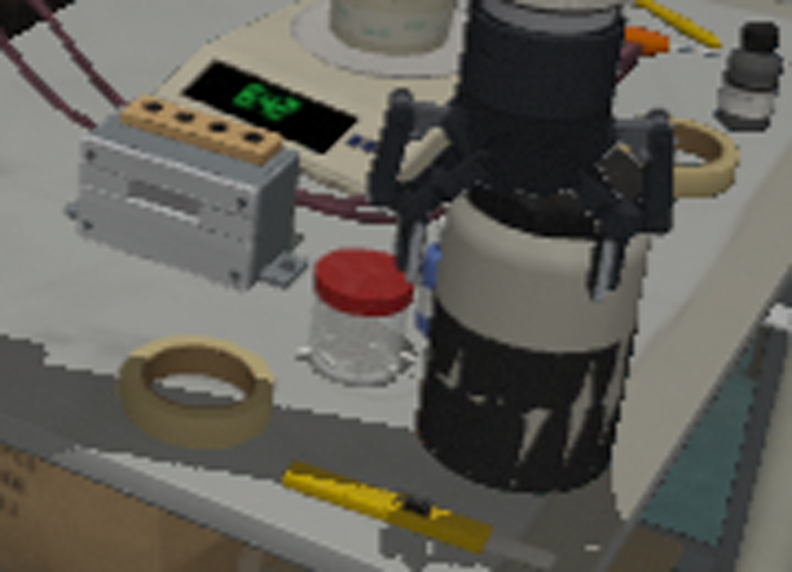

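View pics/scene_h.png

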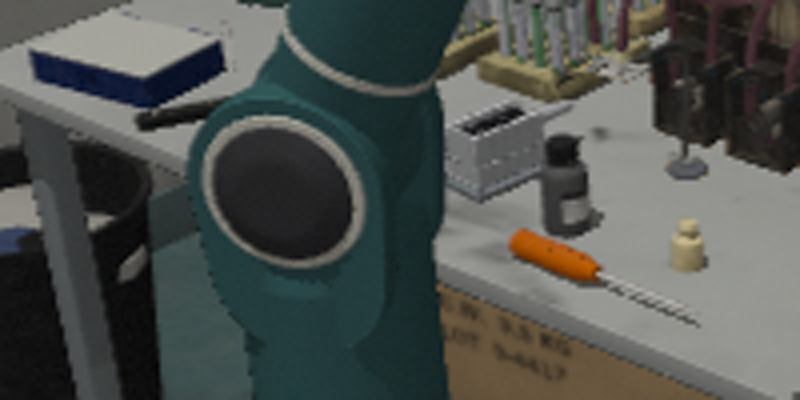

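View pics/side_c.png

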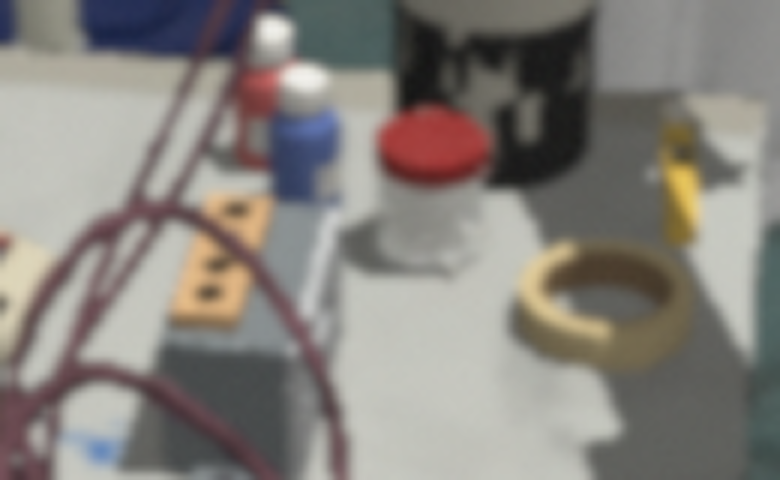

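```bash
python3 - <<'E'
from h import *
s=ctrl.sense(); i=camera_info("wrist")
T=R.from_rotvec(s["tcp_rot"]).as_matrix()
Rc=R.from_rotvec(i["attitude"]).as_matrix()
print("cam pos tool",T.T@(i["position"]-s["tcp_pos"]),"look",T.T@(-Rc[:,2]),"up",T.T@Rc[:,1])
np.set_printoptions(precision=3,suppress=True)
# coarse poses: scene bystanders
c=camera_info("scene"); sd=camera_info("side")
f=lambda u,v:(310+u/4.4,160+v/4.4)
for n,p,z in [("clampTL",(80,135),86),("TR",(252,187),86),("BR",(240,288),0),("BL",(80,235),0),("slotc",(163,196),55),("tape",(197,405),12)]:
    print(n,back(c,f(*p),z))
g=lambda u,v:(195+u/4.09,215+v/4.09)
for n,p,z in [("tip",(88,210),44),("trough rear L",(305,245),62),("rearR",(322,203),62),("frontL",(160,237),62),("frontR",(186,187),62),("foot",(305,335),0),("footF",(150,300),0),("bottle",(335,155),0)]:
    print(n,back(sd,g(*p),z))
for n,p in dict(weight=(434,335),drv1=(476,315),drv2=(470,388),tape=(469,205)).items(): print(n,back(sd,np.array(p)*.64,5))
for q in [(480,-215,230),(400,-100,200),(405,0,200),(390,110,200),(340,220,200),(480,320,230),(410,320,250)]:
  for yaw in (0,np.pi): print(q,yaw,kinematics.ik(np.array(q,float),down(yaw)))
E
```

```text
cam pos tool [ 7.6333573e+01 -8.9882879e-02 -1.4217706e+02] look [-0.29907918  0.00167787  0.95422682] up [ 0.95422543 -0.0019266   0.29908213]
clampTL [ 546.772 -179.445   86.   ]
TR [ 549.019 -321.691   86.   ]
BR [ 547.61  -320.355    0.   ]
BL [ 545.423 -184.605    0.   ]
slotc [ 549.474 -251.136   55.   ]
tape [ 379.899 -371.94    12.   ]
tip [555.173 310.374  44.   ]
trough rear L [423.803 335.176  62.   ]
rearR [417.657 302.477  62.   ]
frontL [506.453 340.316  62.   ]
frontR [497.819 300.765  62.   ]
foot [421.056 350.107   0.   ]
footF [514.954 336.752   0.   ]
bottle [418.481 206.335   0.   ]
weight [430.981  64.516   5.   ]
drv1 [359.366  -0.347   5.   ]
drv2 [357.935 186.513   5.   ]
tape [ 397.542 -369.505    5.   ]
(480, -215, 230) 0 [ 0.474  0.268 -0.137  1.9    0.044  0.976 -1.254]
(480, -215, 230) 3.141592653589793 [ 0.925  0.349 -0.688  1.872  0.259  1.011  1.698]
(400, -100, 200) 0 [ 0.456  0.125 -0.311  2.165  0.051  0.857 -1.456]
(400, -100, 200) 3.141592653589793 [ 0.863  0.182 -0.752  2.144  0.162  0.871  1.585]
(405, 0, 200) 0 [ 0.39   0.13  -0.5    2.17   0.082  0.859 -1.731]
(405, 0, 200) 3.141592653589793 [ 0.766  0.2   -0.914  2.153  0.206  0.876  1.3  ]
(390, 110, 200) 0 [ 0.396  0.176 -0.805  2.156  0.166  0.87  -2.08 ]
(390, 110, 200) 3.141592653589793 [ 0.642  0.26  -1.097  2.146  0.297  0.896  0.942]
(340, 220, 200) 0 [ 0.351  0.263 -1.107  2.147  0.302  0.898 -2.504]
(340, 220, 200) 3.141592653589793 [ 0.171  0.194 -0.89   2.153  0.197  0.875  0.735]
(480, 320, 230) 0 [ 0.121  0.592 -1.062  1.74   0.563  1.151 -2.68 ]
(480, 320, 230) 3.141592653589793 [ 0.107  0.578 -1.035  1.741  0.543  1.141  0.477]
(410, 320, 250) 0 [ 0.195  0.518 -1.201  1.847  0.53   1.149 -2.763]
(410, 320, 250) 3.141592653589793 [ 0.139  0.459 -1.1    1.85   0.455  1.115  0.444]
```

```bash
python3 - <<'E'
from h import *
np.set_printoptions(precision=3,suppress=True)
# retract radially first, then clamp look
ctrl.goto(np.array([205,-430,235.]),down(0.43))
print(ctrl.sense()["joint_pos"])
ctrl.goto(np.array([415,-240,170.]),down(np.pi))
ctrl.pause(0.2)
s=ctrl.sense();print(s["clock"],s["joint_pos"],s["tcp_pos"])
i=camera_info("wrist");im=capture("wrist");cv2.imwrite("pics/w1raw.png",im)
import pickle;pickle.dump(i,open("w1.pkl","wb"))
cv2.imwrite("pics/w1.png",cv2.resize(im,(800,600),interpolation=cv2.INTER_CUBIC))
E
```

```text
[ 1.091  0.171 -0.039  2.008  0.008  0.96  -0.093]
2.8583 [ 0.922  0.322 -0.543  2.038  0.222  0.838  1.822] [ 414.877 -240.453  170.069]
```

View pics/w1.png

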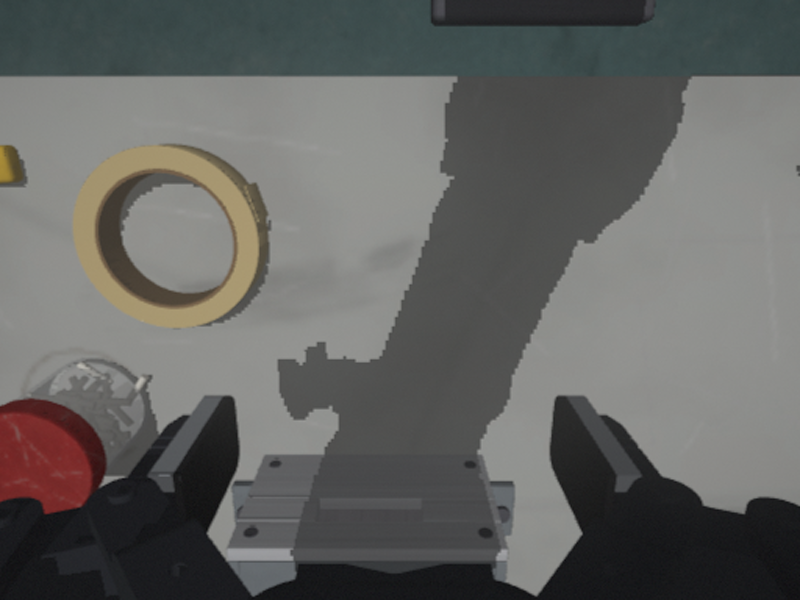

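The wrist view shows the clamp's front face between the fingers: bottom edge at v≈457 from u=265 to 483, top edge at v≈552, slot at about (371,503). I'll enlarge it for a fit.

```bash
python3 - <<'E'
from h import *
im=cv2.imread("pics/w1raw.png")
im=cv2.convertScaleAbs(im,alpha=1.8)
crop(im,"w1c",140,280,340,370,4)
E
```

```text
(no output)
```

View pics/w1c.png

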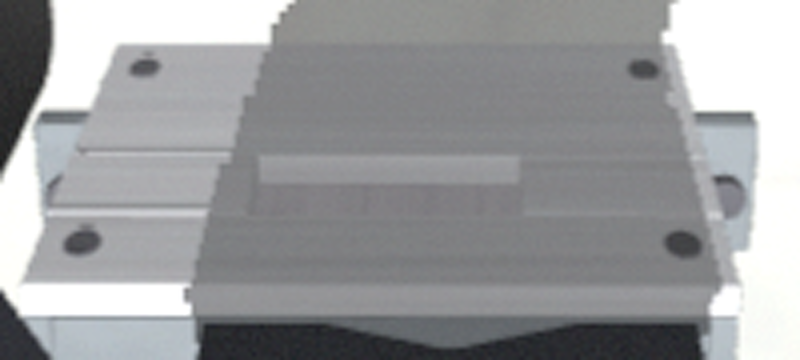

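```bash
python3 - <<'E'
from h import *
import pickle
from scipy.optimize import least_squares
i=pickle.load(open("w1.pkl","rb"))
obs={(-73,0):(120,45),(73,0):(672,45),(-73,86):(22,283),(73,86):(740,285),(-30,45.5):(260,155),(30,45.5):(520,155),(-30,64.5):(250,214),(30,64.5):(523,214)}
P=np.array(list(obs));U=(np.array(list(obs.values()))+.5)/4-.5+[140,280]
def pts(p): 
    c,s=np.cos(p[2]),np.sin(p[2])
    return np.c_[p[0]-s*P[:,0],p[1]+c*P[:,0],P[:,1]]
f=lambda p:(proj(i,pts(p))-U).ravel()
r=least_squares(f,[547,-251,0]);print(r.x,r.fun.round(2))
E
```

```text
[ 5.44521697e+02 -2.54187240e+02  4.71841885e-04] [-0.69 -0.82  1.25 -0.64 -0.87  0.89  0.91  0.64 -0.3   0.17  0.1   0.26
 -0.72 -0.25  0.4  -0.16]
```

```bash
cat >> h.py <<'E'
from scipy.optimize import fsolve
_A=np.array([[np.sin(.46819947),np.sin(.46819947+1.60341738)],[np.sin(.171),np.sin(2.179)]])
L1,L2=np.linalg.solve(_A,[649.5,476.4])
_H=230.54-L1*np.cos(.46819947)-L2*np.cos(.46819947+1.60341738)
def planar(r,z,az,yaw):
    a=fsolve(lambda q:[L1*np.sin(q[0])+L2*np.sin(q[0]+q[1])-r,_H+L1*np.cos(q[0])+L2*np.cos(q[0]+q[1])-z],[.2,2.0])
    j7=(yaw-az-np.pi/2+np.pi)%(2*np.pi)-np.pi
    return np.array([-az,a[0],0,a[1],0,np.pi-a.sum(),j7])
E
python3 - <<'E'
from h import *
np.set_printoptions(precision=3,suppress=True)
print(L1,L2,_H:=0)
for r,z in [(476,235),(400,230),(400,260)]: print(planar(r,z,-.55,np.pi))
E
```

```text
520.7766137642391 472.5137337360295 0
[0.55  0.171 0.    2.01  0.    0.96  2.121]
[0.55  0.042 0.    2.171 0.    0.929 2.121]
[0.55  0.002 0.    2.135 0.    1.005 2.121]
```

```bash
python3 - <<'E'
from h import *
np.set_printoptions(precision=3,suppress=True)
ctrl.move_joints(planar(400,235,-.55,np.pi)); print(ctrl.sense()["tcp_pos"])
ctrl.move_joints(planar(400,235,.65,np.pi)); print(ctrl.sense()["tcp_pos"])
ctrl.goto(np.array([430,322,190.]),down(np.pi));ctrl.pause(0.2)
s=ctrl.sense();print(s["clock"],s["joint_pos"],s["tcp_pos"],s["ft_force"])
i=camera_info("wrist");im=capture("wrist");cv2.imwrite("pics/w2raw.png",im)
import pickle;pickle.dump(i,open("w2.pkl","wb"))
cv2.imwrite("pics/w2.png",cv2.resize(im,(800,600),interpolation=cv2.INTER_CUBIC))
E
```

```text
[ 324.435 -237.256  235.353]
[339.167 214.592 234.705]
5.9917 [-0.693  0.326 -0.014  1.92   0.006  0.895  0.861] [429.981 321.095 190.848] [-0.237 -0.371  0.114]
```

View pics/w2.png

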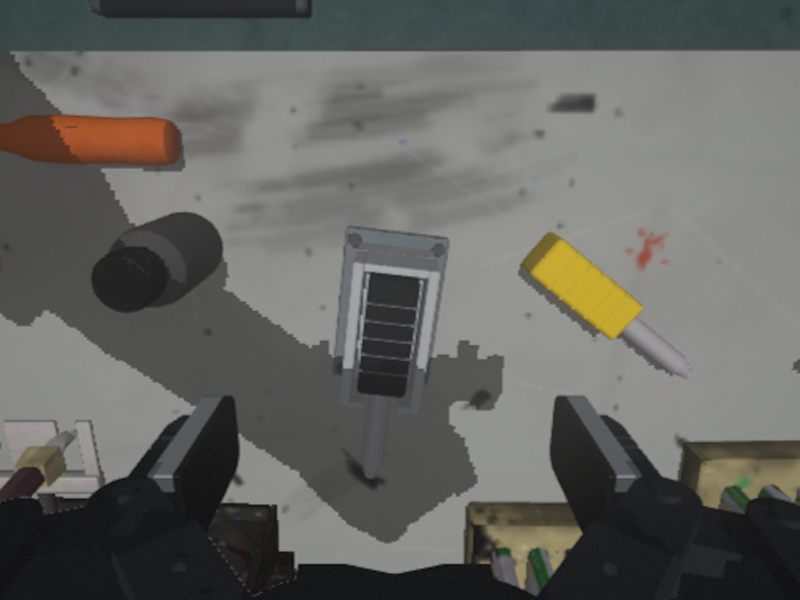

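There are two pin-shaped things. One is in the holder, with a black grooved handle at (388,335), and its shank tip at (372,475). The other is loose and yellow at (585,290). The black one matches the description. I'll confirm it in a crop and measure it there.

```bash
python3 - <<'E'
from h import *
im=cv2.imread("pics/w2raw.png")
im=cv2.convertScaleAbs(im,alpha=1.6)
crop(im,"w2c",200,135,310,320,3.2)
E
```

```text
(no output)
```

View pics/w2c.png

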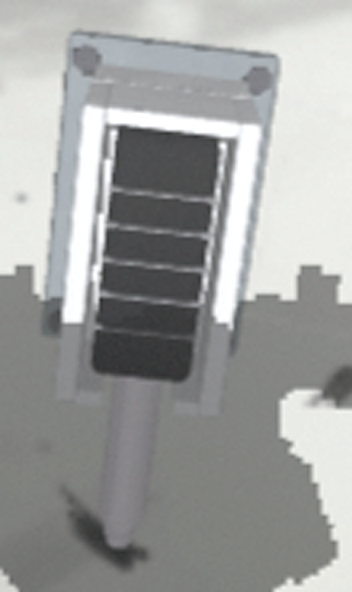

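```bash
python3 - <<'E'
from h import *
import pickle
from scipy.optimize import least_squares
np.set_printoptions(precision=3,suppress=True)
i=pickle.load(open("w2.pkl","rb"))
obs={(-35,-14,58):(117,128),(-35,14,58):(219,136),(35,14,58):(190,382),(35,-14,58):(93,375),(97,0,44):(118,540),(42,0,51):(136,395)}
P=np.array(list(obs));U=(np.array(list(obs.values()))+.5)/3.2-.5+[200,135]
def pts(p): 
    c,s=np.cos(p[2]),np.sin(p[2])
    return np.c_[p[0]+c*P[:,0]-s*P[:,1],p[1]+s*P[:,0]+c*P[:,1],P[:,2]]
f=lambda p:(proj(i,pts(p))-U).ravel()
r=least_squares(f,[460,320,0]);print(r.x,r.fun.round(2))
x,y,a=r.x
print("shank",x+60*np.cos(a),y+60*np.sin(a),"tip",x+97*np.cos(a),y+97*np.sin(a))
for n,p,z in [("botL",(92,310),90),("botbase",(222,250),0),("drvend",(180,140),12),("ypin",(690,370),14),("tray",(470,505),20),("leftstand",(275,505),60)]: print(n,back(i,np.array(p)*.64,z))
E
```

```text
[462.396 317.306  -0.11 ] [-0.96  0.55  0.87  1.69  0.03  0.43 -1.09 -0.55  0.63 -0.6   0.61 -1.96]
shank 522.0334444518701 310.71933897219895 tip 558.8098188600113 306.65753082899363
botL [435.589 177.412  90.   ]
botbase [426.09  212.785   0.   ]
drvend [359.39  198.751  12.   ]
ypin [501.863 512.94   14.   ]
tray [601.552 374.017  20.   ]
leftstand [569.987 249.451  60.   ]
```

```bash
python3 - <<'E'
from h import *
np.set_printoptions(precision=3,suppress=True)
o=down(np.pi-.11)
ctrl.goto(np.array([521,310.8,125.]),o)
ctrl.move_straight(np.array([521,310.8,33.]),speed=80)
ctrl.pause(0.2)
s=ctrl.sense();print(s["clock"],s["tcp_pos"],s["ft_force"])
im=capture("wrist");cv2.imwrite("pics/w3.png",cv2.resize(im,(800,600),interpolation=cv2.INTER_CUBIC))
E
```

```text
8.0667 [521.25  310.958  33.487] [ 0.429 -0.342 -0.105]
```

View pics/w3.png

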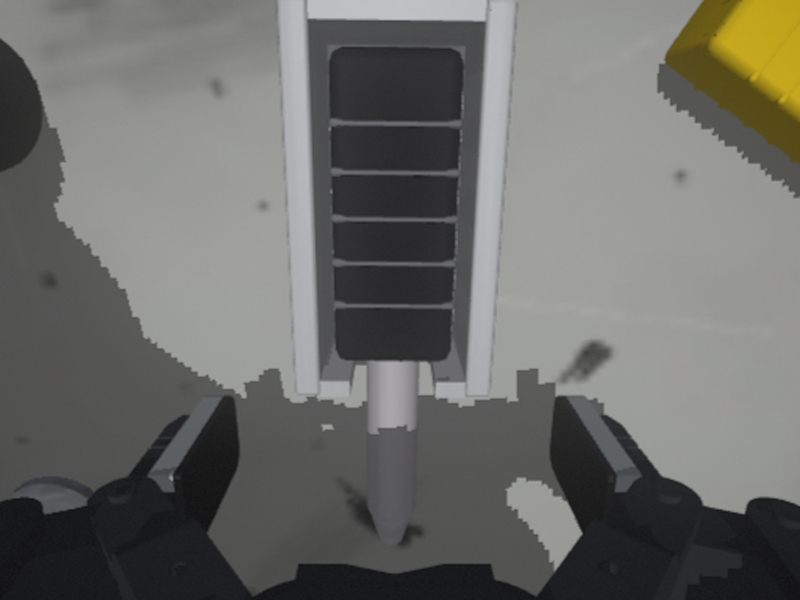

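The shank at u≈392 is centred between the open fingers (235 to 553) and lines up with the tool, so I can grip it and lift.

```bash
python3 - <<'E'
from h import *
np.set_printoptions(precision=3,suppress=True)
ctrl.grab(90); s=ctrl.sense();print(s["clock"],s["opening"],s["ft_force"],s["tcp_pos"])
p=s["tcp_pos"].copy()
ctrl.move_straight(np.array([521,310.8,p[2]+15]),speed=40)
s=ctrl.sense();print(s["clock"],s["opening"],s["ft_force"],s["tcp_pos"])
ctrl.move_straight(np.array([521,310.8,150]),speed=150)
ctrl.pause(.2)
s=ctrl.sense();print(s["clock"],s["opening"],s["ft_force"],s["ft_torque"],s["tcp_pos"])
im=capture("wrist");cv2.imwrite("pics/w4.png",cv2.resize(im,(800,600),interpolation=cv2.INTER_CUBIC))
im=capture("side");crop(im,"s4",180,180,330,300,5)
E
```

```text
8.8 10.336730876964605 [-0.191 -0.274  1.773] [521.037 310.851  33.195]
9.3333 10.92856250929501 [ 1.021 -0.85  -0.849] [521.04  310.846  48.415]
10.3583 10.634140193434261 [-0.429  0.003 -3.244] [-0.021 -0.032 -0.032] [520.393 310.424 148.731]
```

View pics/w4.png

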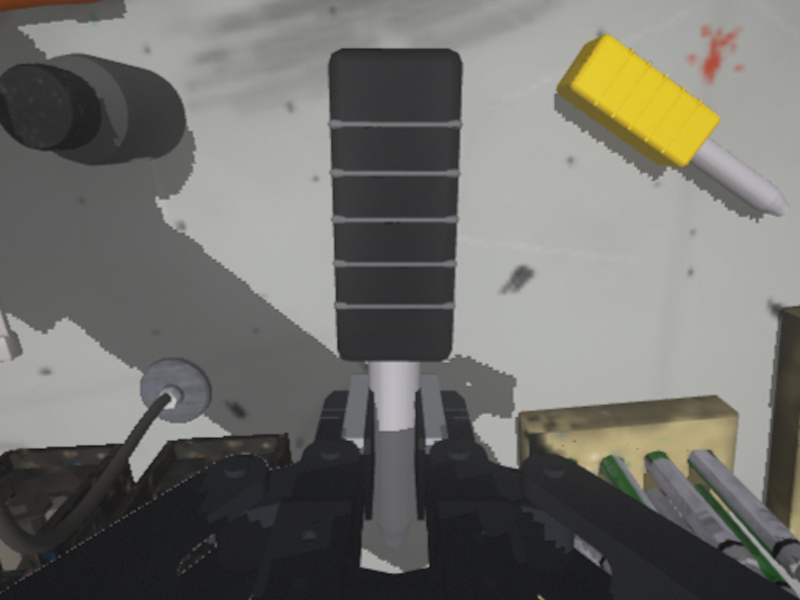

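View pics/s4.png

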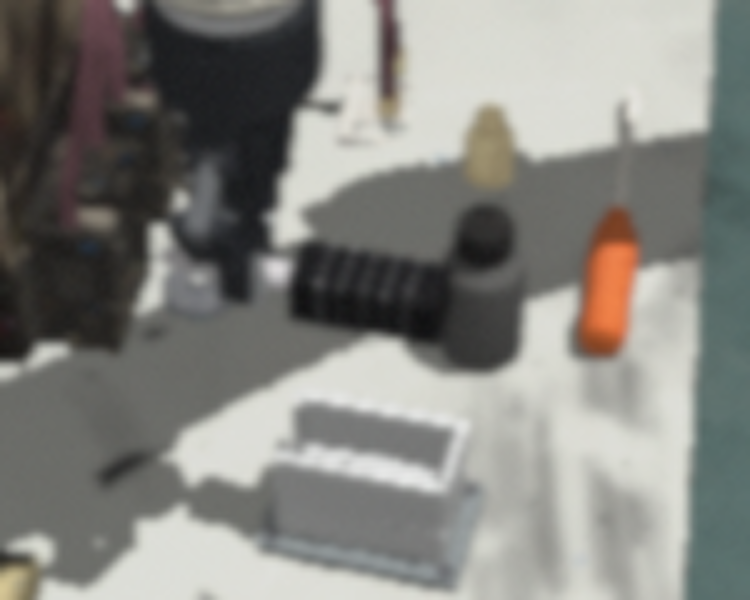

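The pin has lifted out. It sits at the same place in the wrist image (u 335–460, v 50–360), so it didn't tilt. Now I'll carry it round on the robot's side of the hoses and lay it down at y≈-110.

```bash
python3 - <<'E'
from h import *
np.set_printoptions(precision=3,suppress=True)
ctrl.move_joints(planar(400,235,.65,np.pi))
ctrl.move_joints(planar(400,235,-.30,np.pi))
o=down(np.pi)
ctrl.goto(np.array([460,-115,80.]),o)
ctrl.move_straight(np.array([460,-115,12.]),speed=90)
ctrl.pause(.2)
s=ctrl.sense();print(s["clock"],s["opening"],s["ft_force"],s["joint_pos"],s["tcp_pos"])
im=capture("side");crop(im,"s5",200,110,340,220,5)
f0=s["ft_force"][2]
z=12-(s["tcp_pos"][2]-12)*0
for z in np.arange(9,1.9,-1.0):
    ctrl.move_straight(np.array([460,-115,z]),speed=25)
    s=ctrl.sense();print(s["clock"],s["tcp_pos"],s["ft_force"])
    if s["ft_force"][2]-f0>4: break
E
```

```text
14.5917 10.850478006547597 [ 0.525 -0.087 -1.019] [ 0.202  0.544 -0.033  2.15   0.039  0.447  1.709] [ 460.448 -115.081   12.533]
14.9083 [ 459.838 -114.982    8.815] [ 0.102 -0.113 -1.307]
15.1583 [ 459.913 -114.98     7.882] [-0.08  -0.259 -2.411]
15.4083 [ 459.976 -115.007    6.966] [ 0.432  0.769 -1.403]
15.6583 [ 459.953 -115.01     5.95 ] [-0.72  -0.316 -0.623]
15.9083 [ 459.938 -115.009    4.935] [ 0.798 -0.123 -1.604]
16.1583 [ 459.927 -114.976    3.921] [-0.348 -0.016 -1.388]
16.4083 [ 460.134 -115.021    3.183] [-0.715  0.028  1.477]
16.6583 [ 460.403 -115.018    2.676] [-0.738  1.215  8.312]
```

View pics/s5.png

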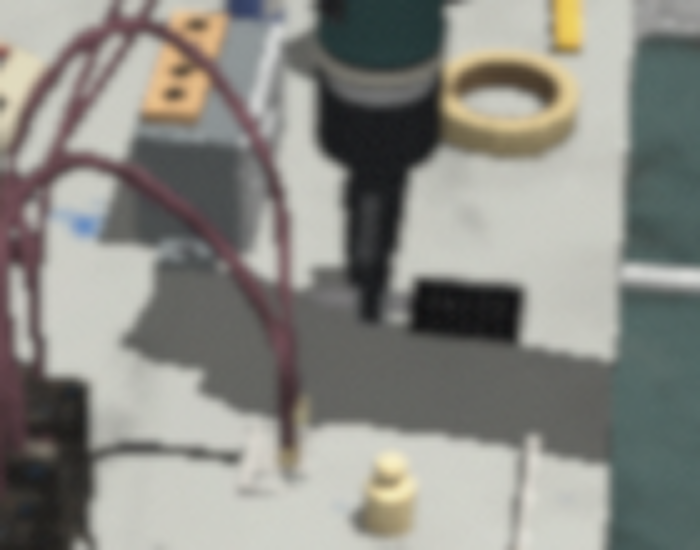

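```bash
python3 - <<'E'
from h import *
import pickle
np.set_printoptions(precision=3,suppress=True)
ctrl.move_straight(np.array([460,-115,3.2]),speed=25)
ctrl.open_gripper()
ctrl.move_straight(np.array([460,-115,75.]),speed=120)
ctrl.pause(.2)
s=ctrl.sense();print(s["clock"],s["ft_force"],s["tcp_pos"])
i=camera_info("wrist");im=capture("wrist");cv2.imwrite("pics/w6raw.png",im)
pickle.dump(i,open("w6.pkl","wb"))
cv2.imwrite("pics/w6.png",cv2.resize(cv2.convertScaleAbs(im,alpha=1.8),(800,600),interpolation=cv2.INTER_CUBIC))
E
```

```text
18.5667 [-0.094  0.336 -0.584] [ 459.414 -114.872   74.189]
```

View pics/w6.png

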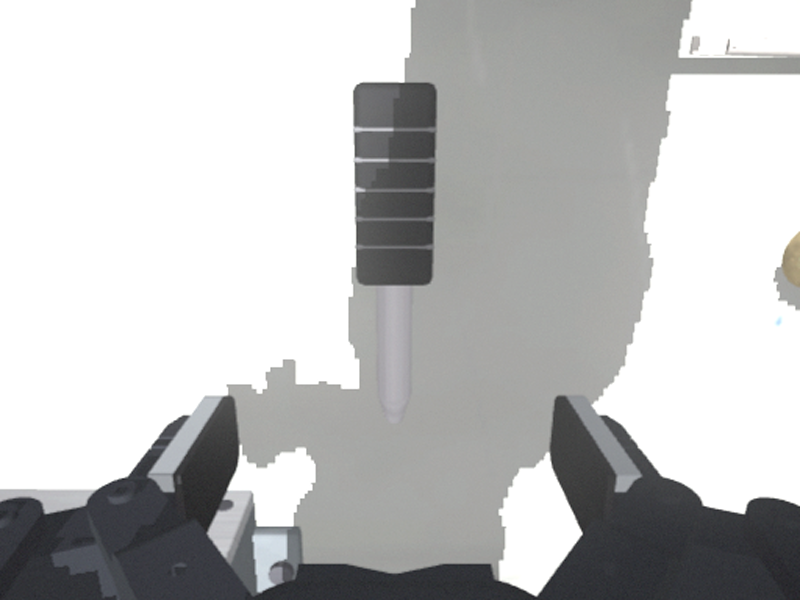

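The pin is lying flat and free: handle at (355–436, 83–285), tip at (394,420). I'll fit its pose, then take the handle.

```bash
python3 - <<'E'
from h import *
import pickle
from scipy.optimize import least_squares
np.set_printoptions(precision=3,suppress=True)
i=pickle.load(open("w6.pkl","rb"))
obs={(-35,-14,28):(353.5,83),(-35,14,28):(437,83),(35,14,28):(433,285),(35,-14,28):(356,285),(97,0,14):(394,421)}
P=np.array(list(obs));U=np.array(list(obs.values()))*.64
def pts(p): 
    c,s=np.cos(p[2]),np.sin(p[2])
    return np.c_[p[0]+c*P[:,0]-s*P[:,1],p[1]+s*P[:,0]+c*P[:,1],P[:,2]]
r=least_squares(lambda p:(proj(i,pts(p))-U).ravel(),[400,-115,0]);x,y,a=r.x;print(r.x,r.fun.round(2))
o=down(np.pi+a)
ctrl.goto(np.array([x,y,60.]),o)
ctrl.move_straight(np.array([x,y,3.5]),speed=70)
ctrl.pause(.15);s=ctrl.sense();print(s["clock"],s["ft_force"],s["tcp_pos"])
ctrl.grab(90);s=ctrl.sense();print(s["clock"],s["opening"],s["ft_force"],s["tcp_pos"])
pickle.dump((r.x,s["tcp_pos"]),open("grip.pkl","wb"))
ctrl.move_straight(np.array([x,y,44.5]),speed=80)
ctrl.pause(.2)
s=ctrl.sense();print(s["clock"],s["opening"],s["ft_force"],s["tcp_pos"])
im=capture("wrist");cv2.imwrite("pics/w7.png",cv2.resize(im,(800,600)))
im=capture("side");crop(im,"s7",200,110,340,220,5)
E
```

```text
[ 402.703 -114.636   -0.   ] [-0.83 -1.18  0.79 -1.01 -0.03  1.9   0.06  1.76  0.02 -1.09]
20.075 [-0.175 -0.494 -0.167] [ 403.074 -114.723    3.929]
20.65 26.74096451365388 [-1.208 -0.28   5.951] [ 402.825 -114.703    3.884]
21.5167 26.360772792844415 [ 0.363 -0.271 -1.477] [ 402.334 -114.546   44.037]
```

View pics/w7.png

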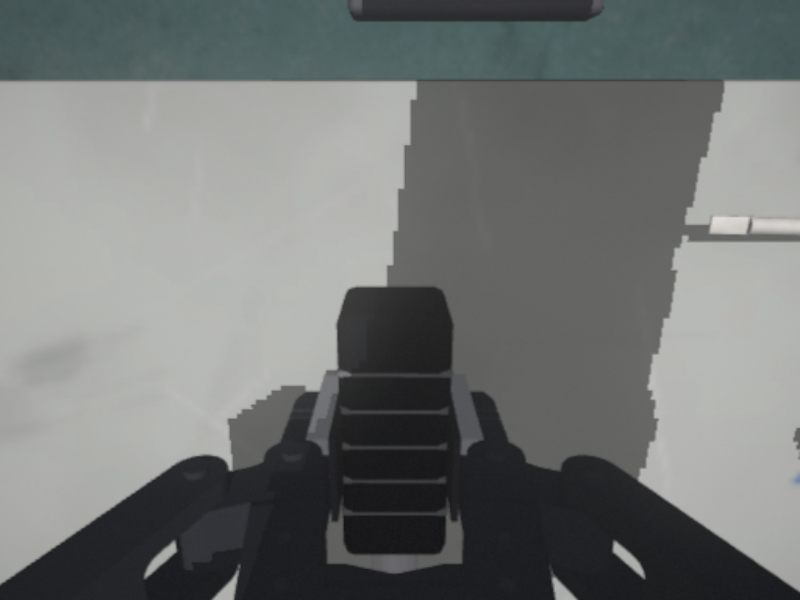

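View pics/s7.png

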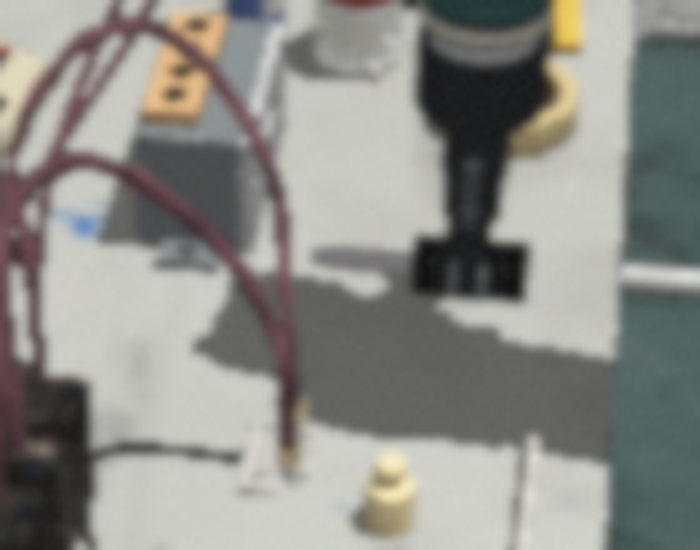

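Gripped level, and 14 mm axis height puts the axis 10.1 mm above the TCP. Now I'll take it to the slot, tip in front of the cover, and look before entering.

```bash
cat >> h.py <<'E'
CX,CY=544.5,-254.2
def mv(depth,lat,speed,z=45.0):  # depth: tip behind front face
    ctrl.move_straight(np.array([CX-97+depth,CY+lat,z]),speed=speed)
def ft(n=5):
    a=[]
    for _ in range(n):
        a.append(ctrl.sense()["ft_force"]); ctrl.pause(0.02)
    return np.mean(a,0)
E
python3 - <<'E'
from h import *
np.set_printoptions(precision=3,suppress=True)
mv(-8,-16,120);ctrl.pause(.3)
s=ctrl.sense();print(s["clock"],s["tcp_pos"],ft())
im=capture("scene");cv2.imwrite("pics/sc8raw.png",im);crop(im,"sc8",300,170,400,245,7.5)
im=capture("side");crop(im,"s8",200,80,320,160,6)
E
```

```text
23.4 [ 439.58  -269.911   45.062] [-0.127  0.025 -1.28 ]
```

View pics/sc8.png

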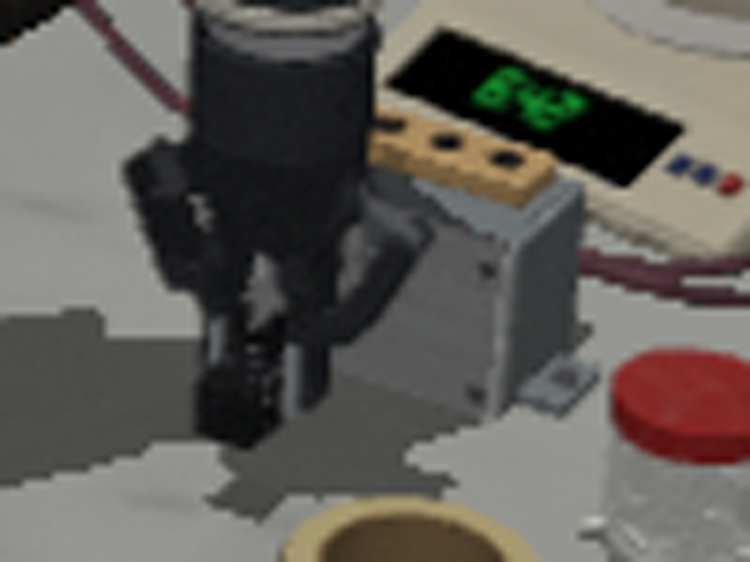

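View pics/s8.png

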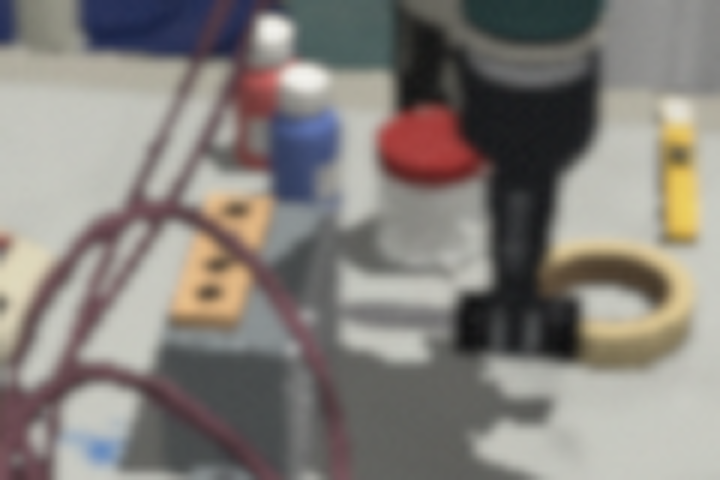

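The side view shows the shank level at (395,312), pointing at the cover. I'll enter gently, then probe.

```bash
python3 - <<'E'
from h import *
np.set_printoptions(precision=2,suppress=True)
b=ft()
for d in np.arange(-4,26,1.5):
    mv(d,-16,25)
    f=ft(3)-b; s=ctrl.sense()
    print(round(s["clock"],2),round(d,1),s["tcp_pos"],f)
    if f[0]<-3.5 or abs(f[1])>4 or abs(f[2])>5: break
E
```

```text
24.02 -4.0 [ 443.58 -270.17   44.96] [ 0.18  0.51 -0.14]
24.32 -2.5 [ 445.01 -270.21   44.99] [-0.12 -0.77  0.07]
24.62 -1.0 [ 446.53 -270.16   44.99] [ 0.17  0.02 -0.  ]
24.93 0.5 [ 448.02 -270.2    44.99] [ 0.23 -0.36 -0.34]
25.23 2.0 [ 449.56 -270.19   45.  ] [ 0.26 -0.59 -0.2 ]
25.52 3.5 [ 451.05 -270.16   44.99] [-0.2   0.07 -0.1 ]
25.82 5.0 [ 452.53 -270.2    44.99] [ 0.04 -0.28 -0.44]
26.12 6.5 [ 454.05 -270.2    45.  ] [ 0.09 -0.65 -0.28]
26.43 8.0 [ 455.55 -270.18   44.99] [-0.29 -0.34  0.09]
26.73 9.5 [ 457.06 -270.19   45.03] [-0.15 -0.28 -0.11]
27.02 11.0 [ 458.55 -270.21   45.  ] [ 0.1  -0.22 -0.15]
27.32 12.5 [ 460.05 -270.2    45.  ] [0.65 0.1  0.17]
27.62 14.0 [ 461.56 -270.19   45.  ] [ 0.35 -0.12 -0.05]
27.93 15.5 [ 463.05 -270.21   45.01] [ 0.23  0.18 -0.18]
28.23 17.0 [ 464.57 -270.19   45.  ] [ 0.   -0.36  0.16]
28.52 18.5 [ 466.03 -270.2    44.97] [ 0.35 -0.09  0.07]
28.82 20.0 [ 467.55 -270.18   44.99] [ 0.07 -0.16  0.06]
29.12 21.5 [ 467.73 -270.18   44.77] [-5.67  0.09  2.37]
```

Through the slot without touching, and the bar was felt at depth ≈20 mm as expected. Next: feel along it.

```bash
python3 - <<'E'
from h import *
np.set_printoptions(precision=2,suppress=True)
mv(18.5,-16,30);ctrl.pause(.1);b=ft()
for l in np.arange(-13,19.1,3.):
    mv(18.5,l,30)
    mv(21,l,25)
    f=ft(3)-b; s=ctrl.sense()
    print(round(s["clock"],2),l,s["tcp_pos"],f)
    if f[0]>-2 and s["tcp_pos"][0]>CX-97+20.6:
        mv(23.5,l,25); f=ft(3)-b; s=ctrl.sense(); print("in?",l,s["tcp_pos"],f)
        if s["tcp_pos"][0]>CX-97+22: break
E
```

```text
30.11 -13.0 [ 467.73 -267.13   44.76] [-3.62 -0.07  0.9 ]
30.69 -10.0 [ 467.82 -264.18   44.83] [-3.65 -0.01  1.64]
31.27 -7.0 [ 468.85 -261.22   45.03] [ 0.29 -0.24  0.25]
in? -7.0 [ 471.1  -261.04   44.92] [ 0.34  0.3  -0.15]
```

```bash
python3 - <<'E'
from h import *
np.set_printoptions(precision=2,suppress=True)
b=ft()
l=-4.2
mv(23,l,30)
for d in np.arange(25,41,1.5):
    mv(d,l,30)
    f=ft(3)-b; s=ctrl.sense()
    print(round(s["clock"],2),d,l,s["tcp_pos"],f)
    if f[0]<-3:
        print("stop");break
    if abs(f[1])>2: l+=np.sign(f[1])*.6
E
```

```text
32.21 25.0 -4.2 [ 472.6  -258.47   45.02] [-0.14 -0.97  0.07]
32.51 26.5 -4.2 [ 474.01 -258.39   44.97] [-0.27 -0.85  0.03]
32.81 28.0 -4.2 [ 475.54 -258.39   45.01] [-0.22 -0.33 -0.3 ]
33.11 29.5 -4.2 [ 477.06 -258.4    45.  ] [ 0.23 -0.12 -0.13]
33.41 31.0 -4.2 [ 478.54 -258.4    45.01] [-0.38 -1.01 -0.02]
33.71 32.5 -4.2 [ 480.1  -258.33   44.98] [-0.11 -0.28  0.77]
34.01 34.0 -4.2 [ 481.64 -258.32   44.99] [ 0.06 -0.2  -0.2 ]
34.31 35.5 -4.2 [ 483.11 -258.31   44.99] [ 0.19  0.18 -0.  ]
34.61 37.0 -4.2 [ 484.6  -258.29   44.98] [ 0.06  0.27 -0.34]
34.91 38.5 -4.2 [ 486.11 -258.33   44.98] [-0.3  -0.2  -0.56]
35.21 40.0 -4.2 [ 487.64 -258.33   44.99] [-0.25  0.22 -0.58]
```

```bash
python3 - <<'E'
from h import *
np.set_printoptions(precision=2,suppress=True)
b=ft();l=-4.2
for d in list(np.arange(43,60,3.))+list(np.arange(60,65,.8)):
    mv(d,l,35 if d<60 else 20)
    f=ft(3)-b; s=ctrl.sense()
    print(round(s["clock"],2),round(d,1),l,s["tcp_pos"],f)
    if f[0]<-5: break
    if abs(f[1])>2: l+=np.sign(f[1])*.5
im=capture("side");crop(im,"s9",200,80,320,160,6)
im=capture("scene");crop(im,"sc9",300,170,400,245,7.5)
E
```

```text
35.59 43.0 -4.2 [ 490.93 -258.36   45.04] [ 0.65 -0.41 -0.7 ]
35.89 46.0 -4.2 [ 493.92 -258.33   45.04] [ 0.89 -0.52  0.32]
36.19 49.0 -4.2 [ 496.83 -258.4    45.04] [ 0.53 -0.56  0.02]
36.49 52.0 -4.2 [ 499.81 -258.37   45.02] [ 0.98 -0.35 -0.14]
36.79 55.0 -4.2 [ 502.86 -258.35   45.03] [ 0.91 -0.09 -0.79]
37.09 58.0 -4.2 [ 505.82 -258.37   45.01] [ 0.52  0.39 -0.56]
37.39 60.0 -4.2 [ 507.63 -258.36   45.  ] [-0.5   0.08 -0.6 ]
37.69 60.8 -4.2 [ 508.15 -258.41   44.96] [-0.46  0.62  0.06]
37.99 61.6 -4.2 [ 509.09 -258.37   45.  ] [-1.11  0.35 -0.24]
38.29 62.4 -4.2 [ 509.69 -258.36   44.94] [-1.47  0.65  0.37]
38.59 63.2 -4.2 [ 509.72 -258.36   44.91] [-4.11  0.92  2.41]
38.89 64.0 -4.2 [ 509.71 -258.34   44.9 ] [-6.47  0.93  4.59]
```

View pics/s9.png

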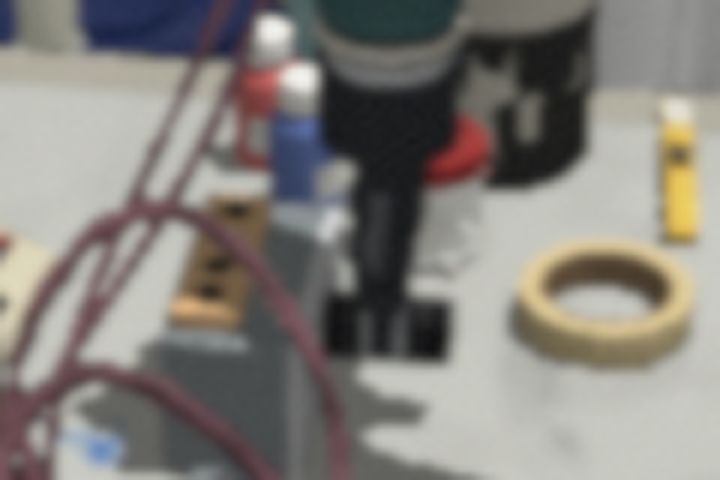

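The handle is against the cover: a hard stop at depth 62.2 mm with a clean force rise. I'll relax the push, release, lift clear and look.

```bash
python3 - <<'E'
from h import *
np.set_printoptions(precision=2,suppress=True)
mv(62.5,-4.2,20,45.0);ctrl.pause(.1);print(ft())
ctrl.open_gripper();ctrl.pause(.2)
s=ctrl.sense();print(s["clock"],s["opening"],s["tcp_pos"],ft())
p=s["tcp_pos"]
ctrl.move_straight(np.array([p[0]-1,p[1],135]),speed=100)
ctrl.move_straight(np.array([415,-240,170.]),speed=200)
ctrl.pause(.3)
s=ctrl.sense();print(s["clock"],s["tcp_pos"])
import pickle;pickle.dump(camera_info("wrist"),open("w10.pkl","wb"))
im=capture("wrist");cv2.imwrite("pics/w10raw.png",im);cv2.imwrite("pics/w10.png",cv2.resize(cv2.convertScaleAbs(im,alpha=1.6),(800,600)))
im=capture("side");crop(im,"s10",200,80,320,160,6)
im=capture("side");cv2.imwrite("pics/s10f.png",cv2.resize(im,(800,600)))
E
```

```text
[-3.89  2.34  0.1 ]
40.2333 85.31427630775488 [ 510.03 -258.42   45.01] [ 0.12 -0.21  0.16]
42.325 [ 415.45 -239.9   169.48]
```

View pics/w10.png

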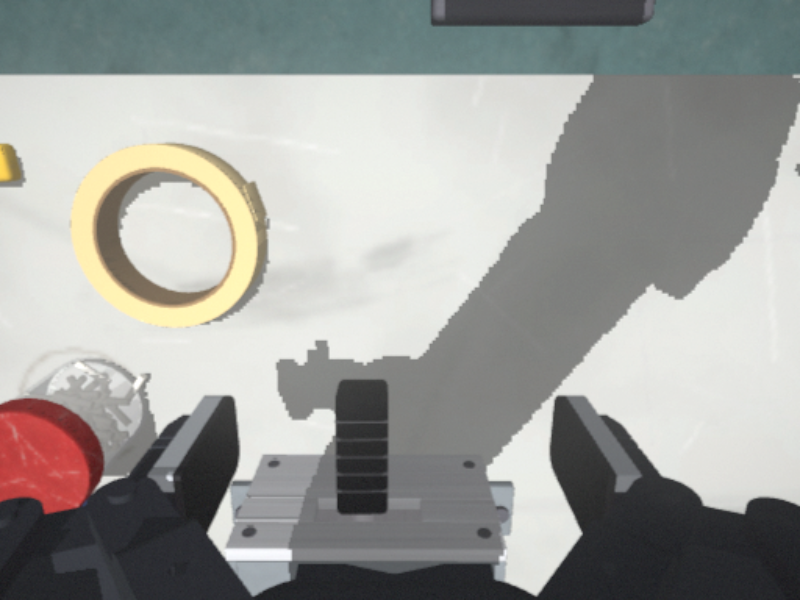

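View pics/s10.png

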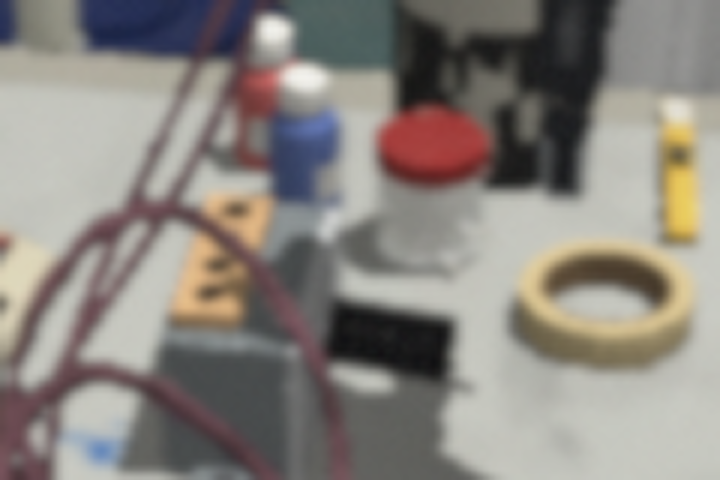

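View pics/s10f.png

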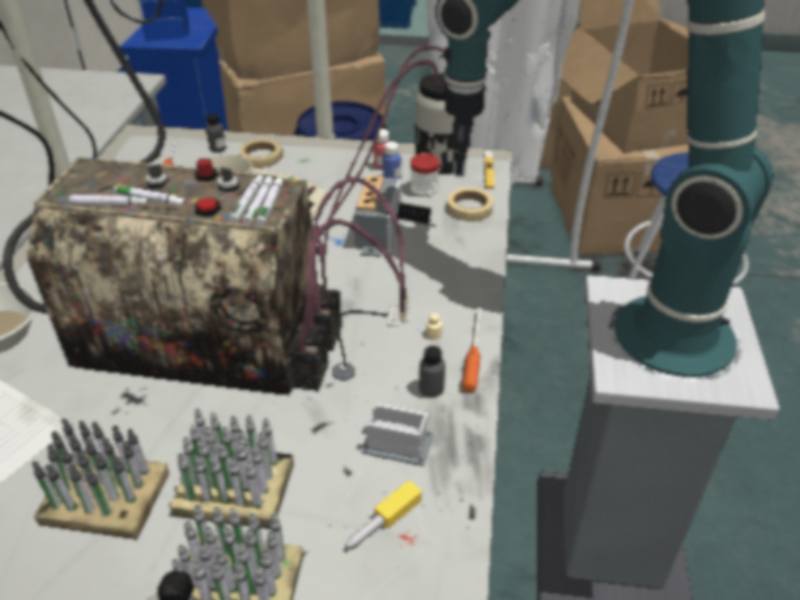

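```bash
python3 - <<'E'
from h import *
import pickle
im=cv2.imread("pics/w10raw.png");crop(cv2.convertScaleAbs(im,alpha=2.2),"w10c",195,230,275,345,5.2)
i=pickle.load(open("w10.pkl","rb"))
# predicted handle top corners for home pose with sag t (pivot handle lower front edge at cover)
for gap in (0,3):
  for t in (0,.05,.1):
    def P(xb,y,zz): # xb back from front face, zz from axis
        x=-gap-xb*np.cos(t)-(zz+14)*np.sin(t); z=55-1.5*(t>0)+ -xb*np.sin(t)+zz*np.cos(t)
        return [CX+x,CY-4.2+y,z]
    q=proj(i,[P(0,-14,14),P(0,14,14),P(70,-14,14),P(70,14,14)])
    print(gap,t,((q-[195,230])*5.2).round(0).tolist())
E
```

```text
0 0 [[96.0, 554.0], [267.0, 554.0], [82.0, 172.0], [266.0, 172.0]]
0 0.05 [[97.0, 540.0], [267.0, 541.0], [85.0, 148.0], [267.0, 149.0]]
0 0.1 [[97.0, 533.0], [267.0, 533.0], [87.0, 131.0], [267.0, 131.0]]
3 0 [[95.0, 539.0], [267.0, 539.0], [81.0, 154.0], [266.0, 155.0]]
3 0.05 [[96.0, 525.0], [267.0, 526.0], [84.0, 131.0], [267.0, 131.0]]
3 0.1 [[96.0, 518.0], [267.0, 518.0], [87.0, 113.0], [267.0, 114.0]]
```

View pics/w10c.png

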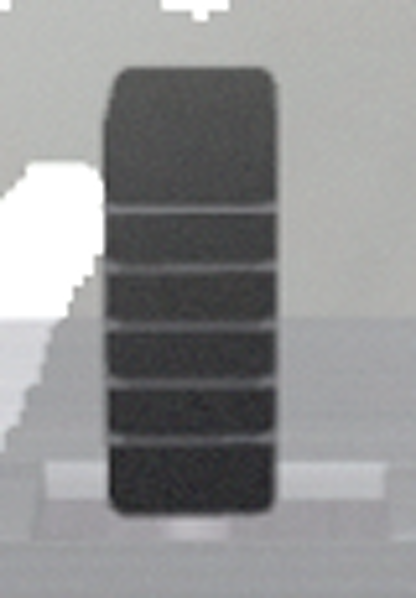

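After release the pin sags slightly, which is expected. The front top edge at v≈513 reads roughly 1–3 mm short of the cover, and the tilt explains part of that. I'll nudge the handle's rear gently with closed fingers to feel whether it's really seated.

```bash
python3 - <<'E'
from h import *
np.set_printoptions(precision=2,suppress=True)
ctrl.grab(20)
ctrl.goto(np.array([430,-258.4,90.]),down(np.pi))
ctrl.move_straight(np.array([430,-258.4,34.]),speed=120)
ctrl.move_straight(np.array([450,-258.4,34.]),speed=80)
ctrl.pause(.1);b=ft();print(b,ctrl.sense()["clock"])
for x in np.arange(452,470,1.):
    ctrl.move_straight(np.array([x,-258.4,34.]),speed=20)
    f=ft(2)-b; s=ctrl.sense(); print(round(s["clock"],2),x,s["tcp_pos"],f)
    if f[0]<-8: break
ctrl.move_straight(np.array([x-1.5,-258.4,34.]),speed=20)
print(ft()-b,ctrl.sense()["tcp_pos"])
E
```

```text
[ 0.12 -0.09 -0.25] 44.8667
45.15 452.0 [ 451.96 -258.42   33.96] [0.66 0.03 0.71]
45.43 453.0 [ 452.98 -258.43   33.97] [ 0.42  0.23 -0.03]
45.72 454.0 [ 454.06 -258.41   34.02] [-0.85  0.08  0.76]
46.0 455.0 [ 455.04 -258.36   33.99] [-0.02  0.39  0.26]
46.28 456.0 [ 456.05 -258.37   34.01] [ 0.15 -0.67  0.75]
46.57 457.0 [ 457.02 -258.4    34.  ] [-0.13  0.25 -0.14]
46.85 458.0 [ 458.03 -258.39   33.99] [ 0.24 -0.43 -0.15]
47.13 459.0 [ 459.04 -258.37   33.99] [-0.37  0.4   0.03]
47.42 460.0 [ 460.08 -258.38   34.04] [ 0.16 -0.05  0.31]
47.7 461.0 [ 460.61 -258.39   33.88] [-1.25 -0.52  0.41]
47.98 462.0 [ 460.99 -258.36   33.73] [-4.78  0.14  1.33]
48.27 463.0 [ 461.05 -258.39   33.57] [-7.23  0.61  2.46]
48.55 464.0 [ 461.08 -258.36   33.41] [-8.87 -0.16  2.86]
[-6.2   0.14  1.63] [ 461.06 -258.36   33.68]
```

It hit a hard stop within about 0.5 mm, so the pin was already seated against the cover. I'll back off, take a last look, and hand in.

```bash
python3 - <<'E'
from h import *
np.set_printoptions(precision=2,suppress=True)
ctrl.move_straight(np.array([440,-258.4,34.]),speed=60)
ctrl.move_straight(np.array([415,-240,170.]),speed=150)
ctrl.pause(.3)
s=ctrl.sense();print(s["clock"],s["tcp_pos"],ft())
im=capture("wrist");crop(cv2.convertScaleAbs(im,alpha=2.2),"w11c",195,230,275,345,5.2)
im=capture("side");crop(im,"s11",180,80,330,270,3.1)
E
```

```text
50.7917 [ 414.81 -239.86  169.4 ] [-0.04  0.06  0.08]
```

View pics/w11c.png

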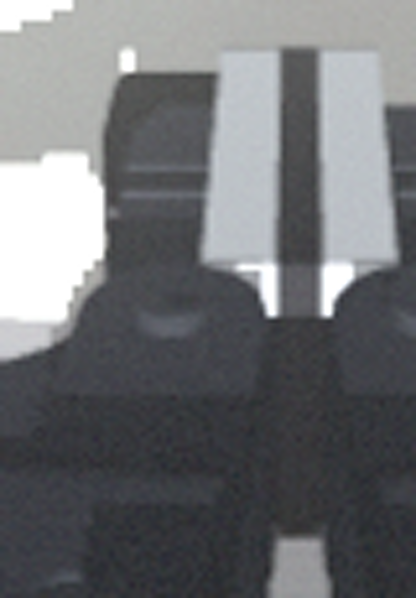

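View pics/s11.png

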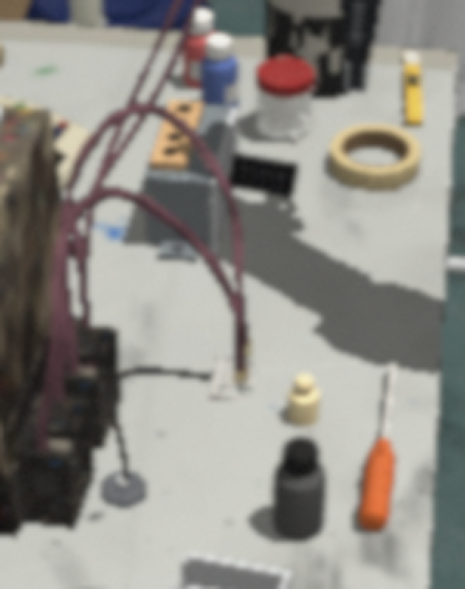

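The side view shows the handle against the cover at (262,174), and the bottle, weight, tape and driver where they were. The closed fingers block the wrist view, so I'll open them for one check and then hand in.

```bash
python3 - <<'E'
from h import *
ctrl.open_gripper();ctrl.pause(.2)
im=capture("wrist");crop(cv2.convertScaleAbs(im,alpha=2.2),"w12c",195,230,275,345,5.2)
print(ctrl.sense()["clock"])
E
```

```text
52.0083
```

View pics/w12c.png

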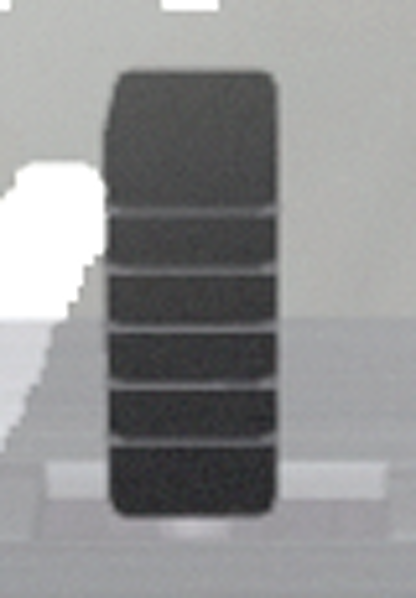

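The pin is seated and hasn't moved beyond ~0.5 mm: its front edge is at v≈516, was 513.

```bash
python3 -c "
from cell import ticket
print(ticket.close_job())"
```

```text
the job is handed in; nothing more can be done
None
```

The marker clamp is locked and the job is handed in, at about 52 s of the 72 s allowed.

- **Lifting and laying down:** I lifted the black-handled pin out of its holder by the shank and carried it past on the robot's side of the hoses. I laid it flat at about (403, -115), let go, and took it again by the square handle.
- **Finding the hole:** The tip went level through the slot without touching. I felt along the bar with probes of about 4–6 N. The tip dropped in about 7 mm to the right of the slot's middle, seen from the robot. I shifted to 4 mm right and pushed the pin home with no sideways resistance.
- **Seating:** It reached a hard stop at 62.2 mm depth, and I let go.

**Last checks:**
- **Seating:** In the wrist picture the handle's top front edge looks 1–3 mm off the cover. Part of that is the expected sag and the rounded edge. Because of this I nudged the handle from behind with closed fingers at up to 9 N. It met a hard stop within about 0.5 mm, so I take it as seated.
- **Bystanders:** The bottle, weight, tape and screwdriver look unmoved. I judged that by eye in the side picture rather than measuring it.
- **Robot:** It was clear of everything at hand-in.

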